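# Eject the battery from the charger dock and stop it with the other finger

## Task

Two battery chargers stand on the garage table and one has a fat battery cell in its bay. Press down that charger's eject key with one finger, and with the other finger in the chute trap the cell that pops out, before it rolls out of the chute onto the table; finish while holding like that, key held down and the cell resting still against the finger in the chute. Let the key bring the cell out (do not touch it before, pick it up or lift it), and leave the other charger and the things around alone.

Things in the scene. Friction and masses are not known exactly. Their poses are not given: they have to be found in the camera images.
- dock: Black battery dock, fixed, the one with the cell. Origin on the table under mid-width of its chute, at the lip; -x is downhill out of the chute (roughly towards the robot), +y the key's side, z up. Bay: x 4 to 40 mm, side walls 55 mm tall, charger body behind it (x 40 to 85, 60 mm tall). The bay floor rises as far as the key goes down; after about 6 mm the cell clears the lip and rolls off down the chute
- cell: Bare-metal (silver) battery cell, a cylinder 34 mm in diameter and 58 mm long, about 0.14 kg, lying across the bay; its own y axis is the cylinder's axis. Origin on the axis, within 1 mm of mid-length. At the start it lies in the loaded dock's bay against the lip, its axis at about x = 14 mm, z = 47 mm in the dock's frame
- dock_key (a joint): eject key of the loaded dock: travel downwards in m, 0 = up, 0.012 = fully down; sprung, about 1.5 N (plus the cell's weight of 1.4 N) at first touch, about 6 N fully down
- dock_key_top (a point): centre of the top of that key, a grey ribbed plate 56 mm (dock x) by 30 mm (dock y), centred at dock x = -50, y = +54.5 mm beside the chute. Top 39 mm above the table when up, 27 mm fully down (two fingertips at one height can press it and stand about 11 mm above the chute); its housing is 22 mm tall. Moves with the key
- lip_front (a point): front face of the bay's lip (dock x = 0), at the lip's top edge, mid-width. The lip is 4 mm thick and stands 6 mm above the chute, which is 26 mm above the table there
- chute_mid (a point): point on the grey chute's surface, mid-width, at dock x = -50 mm, 15.5 mm above the table, level with the key's centre. The chute is 68 mm wide (y -34 to +34), slopes down 12 degrees towards -x, has 4 mm thick side walls rising 10 mm above it, and nothing on it stops the cell
- chute_end (a point): open lower end of the chute, mid-width, at dock x = -95 mm, 6 mm above the table
- dock_empty: An identical dock with an empty bay, same frame and sizes, fixed to the table. Leave it alone
- dock_empty_key (a joint): eject key of the empty dock, travel downwards in m; leave it up
- spare_cell: loose silver spare cell of the same size (34 mm dia, 58 mm tall), standing upright on the table beside the loaded dock, on the side away from its key; origin at the centre of its underside. Leave it alone
- remote: loose black remote control, 140 x 45 x 18 mm, lying on the table nearer the robot; origin at its underside. Leave it alone
- tape_roll: loose grey roll of tape, 100 mm across, 48 mm tall; origin at the centre of its underside. Leave it alone
- spray_can: loose steel spray can, 66 mm dia, 190 mm tall; origin at its underside. Leave it alone
- screw_jar: loose glass jar, 70 mm dia, 90 mm tall; origin at its underside. Leave it alone
- screwdriver: loose screwdriver lying on the table to the robot's right; origin at its middle. Leave it alone
- tape_measure: loose black tape measure, 70 x 35 x 66 mm; origin at its underside. Leave it alone
There are look-alikes about, which are no part of the job. Leave any green, orange or red look-alike of the cell alone.

How it is judged (in metres and radians):
On the way:
1. the loaded dock's key is pressed by a finger while the cell is still in its bay (value of joint dock_key above 0.003 m and contact force between the fingers and dock above 0.5 N and x of cell in the frame of dock above 0.002 m).
At the end, for the whole second after the job is handed in: The loaded dock's key is held down by a finger (over 8 of its 12 mm) and the cell is out of its bay, its axis 3 to 75 mm past the lip's front face (dock x = -3 to -75 mm) and under 58 mm above the table, at rest (under 20 mm/s) against a finger (value of joint dock_key above 0.008 m and contact force between the fingers and dock above 1 N and contact force between the fingers and cell above 0.03 N and x of cell in the frame of dock between -0.075 and -0.003 m and z of cell in the frame of dock below 0.058 m and linear speed of cell below 0.02 m/s); the arm keeps its last pose, push and grip.
It fails at once if the cell rolls out of the chute (axis more than 80 mm past the lip) (x of cell in the frame of dock below -0.08 m).
It fails at once if the cell is lifted (axis more than 85 mm above the table) (z of cell in the frame of dock above 0.085 m).
It fails at once if the cell is pushed or taken by the fingers while the key is up (contact force between the fingers and cell above 1 N and value of joint dock_key below 0.002 m).
It fails at once if the empty dock's key is pressed (4 mm) (value of joint dock_empty_key above 0.004 m).
It fails at once if a bystander is moved by more than 20 mm (distance of any of spare_cell, remote, tape_roll, spray_can, screw_jar, screwdriver, tape_measure from where it was at the start of the episode above 0.02 m).
It also fails if it takes over 42 s, if anything falls off the work surface, if the arm or the gripper's body presses on something with over 40 N, if the wrist force passes 120 N, or if a joint passes its speed limit or range.

## Robot

A 7-joint arm with a two-finger parallel gripper is mounted at the origin on the work surface. World frame = base frame: x ahead of the robot, y to its left, z up, the work surface at z = 0. Lengths are in m, angles in degrees, forces in N, time in s.
With the tool pointing down it reaches from about 0.425 to 0.8 m from the base axis. Payload 8.3 kg.
Tool frame: the origin (TCP) lies at the very end of the fingers, on their centre line; the grasp point (between the pads) lies arm.hold_point_z behind it (arm.hold_point_z is the distance from the TCP to the grasp point, in m); z points along the fingers, y is the line along which they close (so a half turn about z gives the same grasp; the last joint's range is limited). The gripper opens to 85 mm and grips with 20 to 120 N. Pads are 22 mm wide; open, the fingers measure 114 mm over their backs; the gripper's body (76 mm by 85 mm) begins 54 mm behind the grasp point. The pads swing forward as they close: fully open they stand 13 mm farther back than shut.
Start: joints at [61.599, 21.967, 0.94, 78.501, -0.361, 79.538, -2.664], TCP at [0.262, -0.567, 0.231] pointing down, gripper open.
Joint ranges: [-169.22, 169.22], [-14.56, 117.87], [-87.37, 89.26], [10.42, 133.3], [-82.24, 262.24], [0.94, 117.77], [-172.7, 172.7]. Speed limits (degrees/s): [136.94, 136.94, 172.46, 172.46, 180, 180, 180].

## Interface

Orientations are given as a 3x3 rotation matrix whose columns are the frame's x, y, z axes.
In Python, from rig import arm gives the robot as it stands. The module is installed in compiled form; this text tells all that it offers.
- The arm moves only by the shell command python3 -m crank 'ROWS' [OPENING] [FORCE]. ROWS is JSON, a list of rows, each a list of 6 numbers: the shift along the tool's x, y, z scaled (see below), then the turn, a rotation vector about the tool's x, y, z scaled (see below). A call has 1 to 8 rows; each row is the pose to reach, as a shift and turn from the pose commanded when the call began, along the tool's axes at that moment; what a row does not reach only later rows make up. The controller multiplies each number of a shift by 120 mm and each number of a turn by 30 degrees. A row lasts 1/12 s, in which the tool goes at most 41.7 mm and 7.16 degrees, less where a joint would pass 70% of its speed; a pose out of reach is approached as far as the arm can. A call with a number of a shift or a turn outside -1 to 1 is refused whole. A call with a gripper value outside its range is refused whole. OPENING is the gripper's target within -1 to 1 (shut at 1, half-way at 0, fully open at -1), set as the call begins (- or left out, the last holds). The fingers move at their own pace and stop on an object; FORCE is the grip in N (left out, the last holds). Time passes only in rows, so rows that repeat a pose let the fingers close. It gives the time, the measured TCP pose, the force, the opening and the grip force at its end, in the units of the state.
- arm.state(): the state, without advancing time (a new reading comes with each control period).
- arm.grab_frame(name): name is "side" or "top"; returns (picture, depth): 384x512x3 uint8, red, green, blue; 384x512 float32, m along the optical axis (not along the pixel's ray), 0 where there is no reading.
- arm.get_calibration(name): a dict with "fx", "fy", "cx", "cy" (pixels), "pose" (4x4, takes a point from camera to world coordinates). Camera axes: x right, y down, z forward; pixel columns grow to the right and rows downward; lengths in m; the calibration is good to about 2 mm. A picture is of the moment at which its call begins. get_calibration takes no time and is no camera call.
- arm.job_done(): hands the job in; it is judged then, once.
The state is a dict: "time_s": time; "joint_pos": joint angles; "qvel": joint speeds; "tau": joint torques, N m; "position": TCP position; "ee_rot": TCP orientation; "ft_force": force on the tool from outside, world axes, zero at the start; "moment": the same for the moment, N m; "finger_gap": finger opening in m; "grip_force": force on a finger pad.
Only numpy, scipy, OpenCV 4.12 (cv2) and the standard library are available. Lean on these libraries where they do the work, as an engineer would, in place of code of your own. Each camera call takes 0.05 s, during which the arm holds its last target. There are 200 camera calls.

## Working session

There is one attempt and no reset: what is moved stays moved. The work goes in short steps, Python scripts to look and compute and a shell command to move; the robot and the scene stay as the last step left them, time stands still between calls to the robot, and variables do not carry over. Pictures are saved under pics/ and viewed, at most 10 in all, crops included, and the job is handed in when it is done.

```bash
mkdir -p pics
python3 - <<'E'
from rig import arm
import cv2,numpy as np
s=arm.state();print({k:np.round(v,3).tolist() for k,v in s.items()},arm.hold_point_z)
for n in("top","side"):
    p,d=arm.grab_frame(n);np.save(n+"_d.npy",d);cv2.imwrite(n+".png",p[:,:,::-1]);cv2.imwrite("pics/%s0.png"%n,cv2.resize(p[:,:,::-1],(800,600),interpolation=cv2.INTER_CUBIC))
    c=arm.get_calibration(n);print(n,c['fx'],c['fy'],c['cx'],c['cy'],np.round(c['pose'],3).tolist())
E
```

```text
{'time_s': 0.0, 'joint_pos': [61.598, 22.017, 0.937, 78.561, -0.36, 79.538, -2.664], 'qvel': [0.048, 0.009, 0.02, -0.125, 0.044, 0.128, 0.095], 'tau': [-0.001, -62.759, 0.844, -37.182, 0.016, 0.014, 0.0], 'position': [0.262, -0.567, 0.23], 'ee_rot': [[0.908, 0.419, -0.001], [0.419, -0.908, 0.002], [-0.0, -0.002, -1.0]], 'ft_force': [0.214, 0.264, 0.611], 'moment': [-0.066, 0.015, 0.012], 'grip_force': 0.0, 'finger_gap': 0.086} 0.0187
top 351.6412063118797 351.6412063118797 260.58652203821043 189.57733141028731 [[0.015, -0.998, 0.066, 0.515], [-1.0, -0.013, 0.026, -0.014], [-0.025, -0.066, -0.998, 1.046], [0.0, 0.0, 0.0, 1.0]]
side 430.1291179637176 430.1291179637176 248.2703049650854 193.0855636923424 [[-0.883, -0.339, 0.323, 0.134], [-0.468, 0.655, -0.593, 0.828], [-0.01, -0.675, -0.737, 1.075], [0.0, 0.0, 0.0, 1.0]]
```

View pics/top0.png

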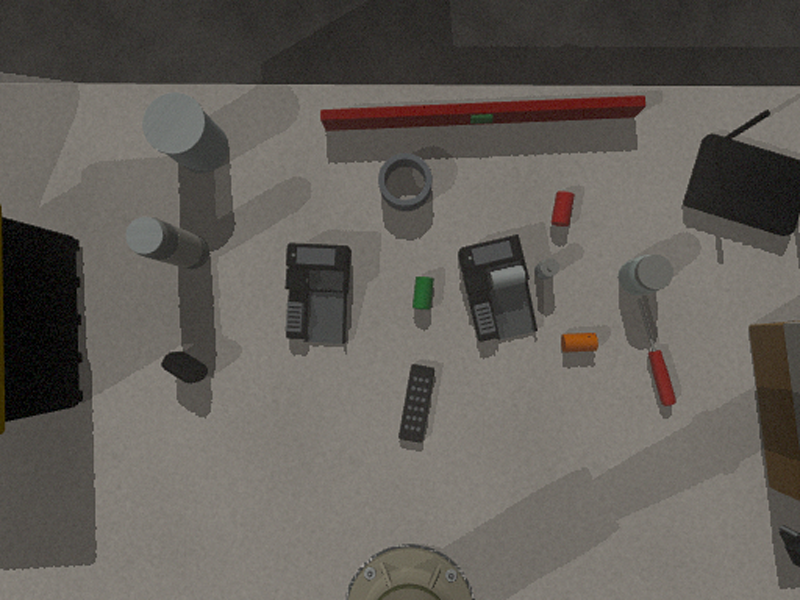

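View pics/side0.png

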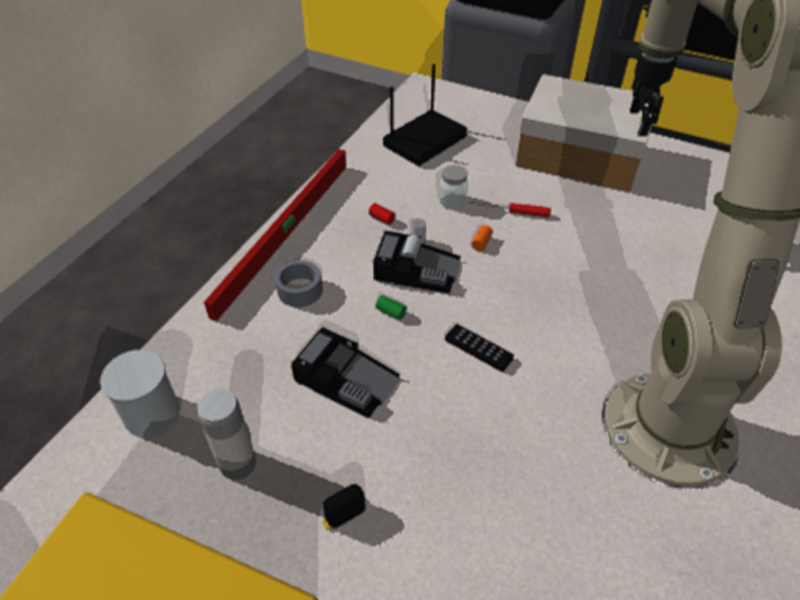

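The top view shows the loaded dock around (500,288) in the 800x600 view: silver cell at (508,277), ribbed key at (485,318). The empty dock is at (318,292). I'll enlarge the loaded dock.

Run:
```python
import cv2
p=cv2.imread("top.png")[140:225,280:365];cv2.imwrite("pics/crop.png",cv2.resize(p,None,fx=7,fy=7,interpolation=cv2.INTER_CUBIC)*1)
im=cv2.imread("pics/crop.png");cv2.imwrite("pics/crop.png",cv2.convertScaleAbs(im,alpha=1.8,beta=20))
```

```text
(no output)
```

View pics/crop.png

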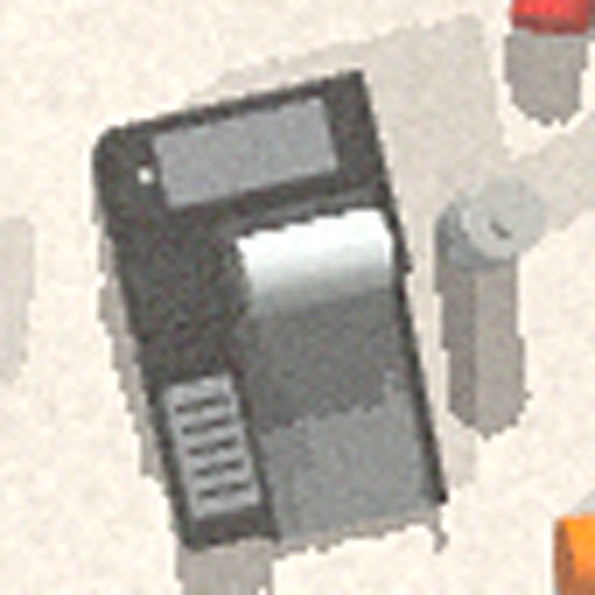

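```bash
cat > h.py <<'E'
import numpy as np
from rig import arm
def proj(n,P):
    c=arm.get_calibration(n);T=np.linalg.inv(c['pose']);q=np.asarray(P)@T[:3,:3].T+T[:3,3]
    return np.c_[c['fx']*q[:,0]/q[:,2]+c['cx'],c['fy']*q[:,1]/q[:,2]+c['cy']]
def dockw(v,P):
    P=np.asarray(P);c,s=np.cos(v[2]),np.sin(v[2])
    return np.c_[v[0]+c*P[:,0]-s*P[:,1],v[1]+s*P[:,0]+c*P[:,1],P[:,2]]
E
python3 - <<'E'
from h import *
from scipy.optimize import least_squares
px=np.array([(165,388),(225,375),(258,503),(200,517),(282,542),(438,518),(360,72)])
uv=(px+.5)/7-.5+[280,140]
M=np.array([(-22,69.5,39),(-22,39.5,39),(-78,39.5,39),(-78,69.5,39),(-95,34,6),(-95,-34,6),(85,-38,60)])/1e3
f=lambda v:(proj("top",dockw(v,M))-uv).ravel()
r=least_squares(f,[.5,-.15,.2],loss='soft_l1')
print(r.x,np.degrees(r.x[2]));print(np.round(f(r.x).reshape(-1,2),2))
# depth check with key/cell points
d=np.load("top_d.npy");c=arm.get_calibration("top")
def w(u,v,z):
    q=np.array([(u-c['cx'])/c['fx']*z,(v-c['cy'])/c['fy']*z,z]);return c['pose'][:3,:3]@q+c['pose'][:3,3]
cs,sn=np.cos(r.x[2]),np.sin(r.x[2])
vv,uu=np.mgrid[140:225,280:365]
pts=np.array([w(a,b,d[b,a]) for a,b in zip(uu.ravel(),vv.ravel()) if d[b,a]>0])
L=(pts[:,:2]-r.x[:2])@np.array([[cs,-sn],[sn,cs]])*1e3
for nm,x0,x1,y0,y1 in[("key",-70,-30,45,64),("chute",-55,-45,-20,20),("cell",8,20,-20,20),("body",50,80,-20,20)]:
    k=(L[:,0]>x0)&(L[:,0]<x1)&(L[:,1]>y0)&(L[:,1]<y1);print(nm,k.sum(),np.median(pts[k,2]),pts[k,2].std())
for nm,y0,y1 in(("mid",-20,20),("key",48,62)):
  print(nm,[(x,round(float(np.median(pts[(abs(L[:,0]-x)<3)&(L[:,1]>y0)&(L[:,1]<y1),2])*1e3))) for x in range(-110,100,6)])
for nm,x0,x1 in(("keyrow",-70,-30),):
  print(nm,[(y,round(float(np.median(pts[(abs(L[:,1]-y)<2)&(L[:,0]>x0)&(L[:,0]<x1),2])*1e3))) for y in range(-60,90,4)])
E
```

```text
[ 0.60454941 -0.16997759  0.24568027] 14.076442831332493
[[-0.52  0.27]
 [ 1.13 -0.28]
 [ 1.12  0.54]
 [-0.86  0.96]
 [-0.63  0.21]
 [-0.33 -1.67]
 [ 0.48 -0.64]]
key 92 0.038872826265259675 0.0018035874233723263
chute 46 0.014452222527406855 0.0019432511562978195
cell 59 0.06227304350917884 0.0017374080529098715
body 148 0.06069414541886814 0.001849950334184492
mid [(-110, 0), (-104, -1), (-98, -1), (-92, 5), (-86, 6), (-80, 9), (-74, 9), (-68, 12), (-62, 12), (-56, 14), (-50, 14), (-44, 16), (-38, 17), (-32, 19), (-26, 20), (-20, 21), (-14, 23), (-8, 23), (-2, 47), (4, 59), (10, 62), (16, 62), (22, 61), (28, 55), (34, 33), (40, 40), (46, 59), (52, 61), (58, 60), (64, 61), (70, 61), (76, 60), (82, 59), (88, 54), (94, 0)]
key [(-110, -1), (-104, 0), (-98, -2), (-92, -2), (-86, 21), (-80, 21), (-74, 37), (-68, 38), (-62, 40), (-56, 39), (-50, 40), (-44, 39), (-38, 39), (-32, 40), (-26, 38), (-20, 22), (-14, 24), (-8, 21), (-2, 22), (4, 49), (10, 50), (16, 49), (22, 49), (28, 49), (34, 48), (40, 51), (46, 59), (52, 60), (58, 60), (64, 61), (70, 60), (76, 60), (82, 58), (88, 53), (94, 0)]
  return _methods._mean(a, axis=axis, dtype=dtype,
  ret = ret.dtype.type(ret / rcount)
Traceback (most recent call last):
ValueError: cannot convert float NaN to integer
```

```bash
python3 -m crank '[[0.3,-0.18,0,0,0,0.18],[0.6,-0.36,0,0,0,0.357],[0.9,-0.53,0,0,0,0.357],[0.9,-0.53,0,0,0,0.357]]' 0.05 20
cat > go.py <<'E'
from h import *
v=[0.60455,-0.16998,0.24568]
s=arm.state();R=np.array(s['ee_rot']);p=np.array(s['position'])
g=dockw(v,[[-.050,.02725,.10]])[0]
print("t",s['time_s'],"pos",p.round(4),"goal",g.round(4),"units",(R.T@(g-p)/.12).round(3),"gap",s['finger_gap'],"f",np.round(s['ft_force'],2))
c,sn=np.cos(v[2]),np.sin(v[2]);D=np.array([[c,sn,0],[sn,-c,0],[0,0,-1]])
from scipy.spatial.transform import Rotation as Q
print("turn units",(np.degrees(Q.from_matrix(R.T@D).as_rotvec())/30).round(4))
E
python3 go.py
```

```text
time_s: 0.43
position: [0.3409, -0.4563, 0.2312]
ee_rot: [[0.967, 0.255, 0.003], [0.255, -0.967, 0.004], [0.004, -0.003, -1.0]]
ft_force: [2.0, 0.2, -0.0]
finger_gap: 0.0412
grip_force: 0.0
t 0.4333 pos [ 0.3409 -0.4563  0.2312] goal [ 0.5494 -0.1557  0.1   ] units [ 2.315 -1.976  1.109] gap 0.04118066225339949 f [ 2.02  0.23 -0.  ]
turn units [-0.0061 -0.0078  0.023 ]
```

```bash
python3 -m crank '[[0.25,-0.22,0,0,0,0],[0.5,-0.45,0,0,0,0],[0.75,-0.67,0,0,0,0],[1,-0.87,0,0,0,0],[1,-0.87,0,0,0,0]]' >/dev/null
python3 -m crank '[[0.25,-0.22,0,0,0,0],[0.5,-0.45,0,0,0,0],[0.75,-0.67,0,0,0,0],[1,-0.87,0,0,0,0],[1,-0.87,0,0,0,0],[1,-0.87,0,0,0,0]]' >/dev/null
python3 go.py
```

```text
t 1.35 pos [ 0.5166 -0.2006  0.2308] goal [ 0.5494 -0.1557  0.1   ] units [ 0.358 -0.293  1.091] gap 0.040858166243479474 f [ 0.6  -1.19 -1.21]
turn units [-0.0026  0.0002  0.0123]
```

```bash
python3 -m crank '[[0.3,-0.25,0,0,0,0.01],[0.358,-0.293,0.2,0,0,0.0123],[0.358,-0.293,0.5,0,0,0.0123],[0.358,-0.293,0.8,0,0,0.0123],[0.358,-0.293,1,0,0,0.0123],[0.358,-0.293,1,0,0,0.0123],[0.358,-0.293,1,0,0,0.0123]]' >/dev/null
python3 go.py
python3 - <<'E'
from rig import arm
import cv2,numpy as np
p,d=arm.grab_frame("side");q,_=arm.grab_frame("top")
a=cv2.resize(p[130:205,225:305,::-1],(560,525),interpolation=cv2.INTER_CUBIC)
cv2.imwrite("pics/s1.png",cv2.convertScaleAbs(a,alpha=1.6,beta=15))
cv2.imwrite("t1.png",q[:,:,::-1])
E
```

```text
t 1.9333 pos [ 0.5472 -0.1602  0.1104] goal [ 0.5494 -0.1557  0.1   ] units [ 0.027 -0.032  0.087] gap 0.040952828212277886 f [ 0.71 -1.03  1.36]
turn units [-0.0023  0.0057 -0.015 ]
```

View pics/s1.png

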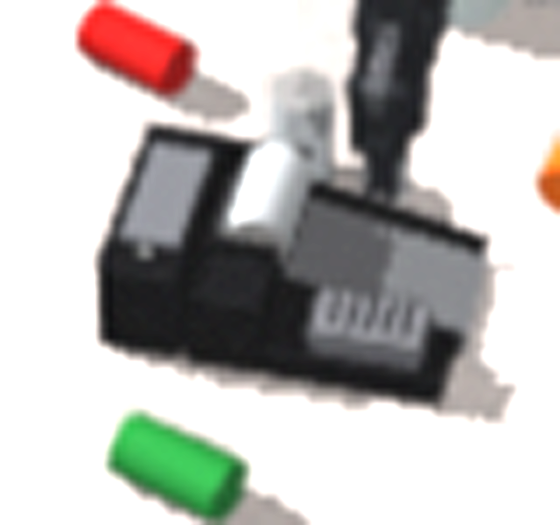

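The side crop shows the dock (cell at (268,190), key at (368,320)) with the finger tip above the chute around (383,190). I'll check that tip against the projected position.

```bash
python3 - <<'E'
from h import *
v=[0.60455,-0.16998,0.24568]
s=arm.state();p=np.array(s['position']);R=np.array(s['ee_rot']);print(p)
P=[p+R@[0,y,-.006] for y in(-.0275,.0275)]
P+=list(dockw(v,np.array([[-50,54.5,39],[-95,-34,6],[-22,69.5,39],[-78,69.5,39],[-78,39.5,39],[14,29,47]])/1e3))
print(((proj("side",P)-[225,130])*7).round(0))
E
python3 go.py
```

```text
[ 0.5495246  -0.16005905  0.11338835]
[[374. 179.]
 [397. 103.]
 [364. 307.]
 [482. 247.]
 [301. 319.]
 [415. 338.]
 [426. 295.]
 [247. 238.]]
t 2.0333 pos [ 0.5495 -0.1601  0.1134] goal [ 0.5494 -0.1557  0.1   ] units [ 0.007 -0.036  0.112] gap 0.040943040902016045 f [0.33 0.42 0.03]
turn units [ 0.0029 -0.0044 -0.0142]
```

```bash
python3 -m crank '[[0.007,-0.036,0.15,0,0,-0.014],[0.007,-0.036,0.3,0,0,-0.014],[0.007,-0.036,0.47,0,0,-0.014],[0.007,-0.036,0.47,0,0,-0.014],[0.007,-0.036,0.47,0,0,-0.014],[0.007,-0.036,0.47,0,0,-0.014],[0.007,-0.036,0.47,0,0,-0.014]]' >/dev/null; python3 go.py
```

```text
t 2.6167 pos [ 0.5499 -0.1549  0.0572] goal [ 0.5494 -0.1557  0.1   ] units [-0.004  0.006 -0.357] gap 0.0402914603718383 f [ 1.08 -0.73  0.06]
turn units [ 0.0034 -0.006   0.0017]
```

```bash
python3 -m crank '[[0,0,0.05,0,0,0],[0,0,0.1,0,0,0],[0,0,0.1,0,0,0],[0,0,0.1,0,0,0]]'
cat > look.py <<'E'
from rig import arm
import cv2,sys,numpy as np
p,d=arm.grab_frame("side");q,_=arm.grab_frame("top")
a=cv2.resize(p[130:205,225:305,::-1],(400,375),interpolation=cv2.INTER_CUBIC)
b=cv2.resize(q[140:215,280:360,::-1],(400,375),interpolation=cv2.INTER_CUBIC)
cv2.imwrite("pics/%s.png"%sys.argv[1],cv2.convertScaleAbs(np.hstack([a,b]),alpha=1.8,beta=20))
E
python3 look.py l2
```

```text
time_s: 2.95
position: [0.5479, -0.1543, 0.0424]
ee_rot: [[0.97, 0.244, -0.001], [0.244, -0.97, 0.0], [-0.001, -0.001, -1.0]]
ft_force: [-0.4, 0.6, -0.8]
finger_gap: 0.0404
grip_force: 0.0
```

View pics/l2.png

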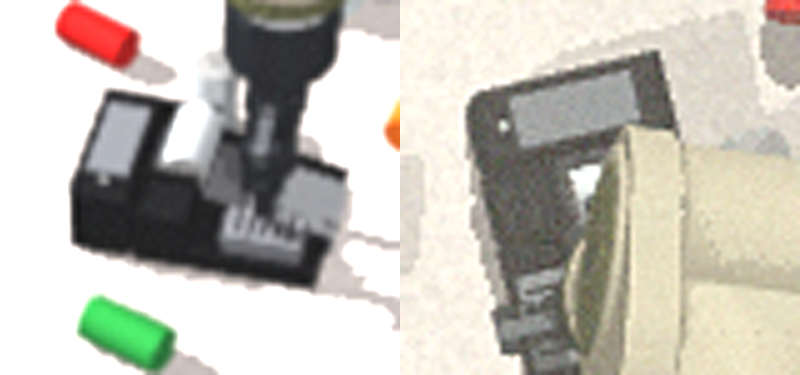

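The side view shows the finger tip at (262,207), right above the key centre at (263,224), and the cell still in its bay at (190,135). Next I'll lower gently until it touches.

```bash
python3 -m crank '[[0,0,0.04,0,0,0],[0,0,0.04,0,0,0],[0,0,0.04,0,0,0],[0,0,0.04,0,0,0]]'; python3 -m crank '[[0,0,0.02,0,0,0],[0,0,0.02,0,0,0],[0,0,0.02,0,0,0],[0,0,0.02,0,0,0]]'
```

```text
time_s: 3.38
position: [0.5483, -0.1544, 0.038]
ee_rot: [[0.97, 0.244, -0.0], [0.244, -0.97, 0.0], [-0.0, -0.0, -1.0]]
ft_force: [-0.3, 1.0, -0.4]
finger_gap: 0.0404
grip_force: 0.0
time_s: 3.72
position: [0.5485, -0.1544, 0.0359]
ee_rot: [[0.97, 0.244, 0.0], [0.244, -0.97, 0.0], [0.0, 0.0, -1.0]]
ft_force: [-0.6, 0.4, 3.9]
finger_gap: 0.0409
grip_force: 1.5
```

```bash
python3 -m crank '[[0,0,0.085,0,0,0],[0,0,0.085,0,0,0],[0,0,0.085,0,0,0],[0,0,0.085,0,0,0],[0,0,0.085,0,0,0],[0,0,0.085,0,0,0],[0,0,0.085,0,0,0],[0,0,0.085,0,0,0]]'; python3 look.py l3
```

```text
time_s: 4.38
position: [0.5492, -0.1546, 0.0262]
ee_rot: [[0.97, 0.244, 0.002], [0.244, -0.97, -0.0], [0.002, 0.001, -1.0]]
ft_force: [0.3, -0.3, 5.6]
finger_gap: 0.0408
grip_force: 2.8
```

View pics/l3.png

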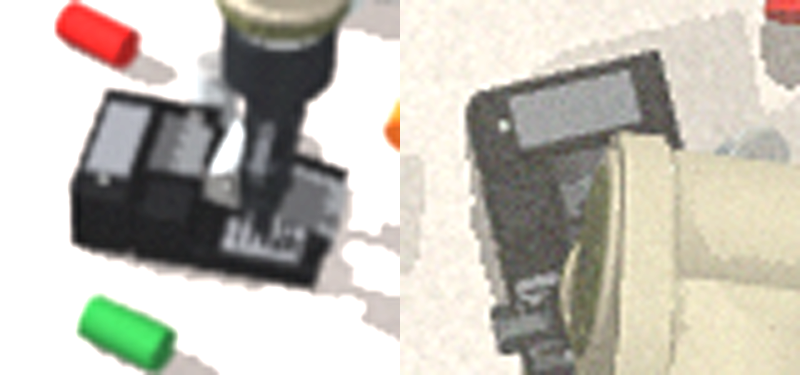

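The cell has left the bay and rests against the chute finger at about (225,170) in the side view, with the key down. I'll press slightly more for margin and check that it stays still.

```bash
python3 -m crank '[[0,0,0.012,0,0,0],[0,0,0.012,0,0,0],[0,0,0.012,0,0,0],[0,0,0.012,0,0,0],[0,0,0.012,0,0,0],[0,0,0.012,0,0,0],[0,0,0.012,0,0,0],[0,0,0.012,0,0,0]]'; python3 look.py l4
```

```text
time_s: 5.15
position: [0.5492, -0.1546, 0.0254]
ee_rot: [[0.97, 0.244, 0.002], [0.244, -0.97, -0.0], [0.002, 0.001, -1.0]]
ft_force: [-3.5, 0.3, 10.7]
finger_gap: 0.0408
grip_force: 6.4
```

View pics/l4.png

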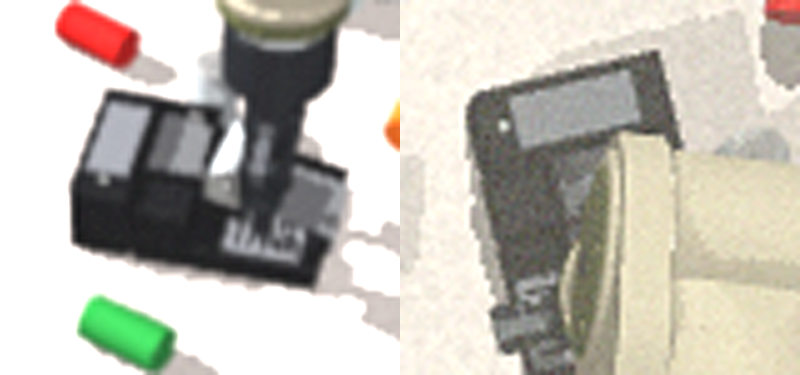

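The picture is unchanged: the cell is still at (225,170) against the finger. The 10.7 N push means the key is at its stop, so I'm handing in.

```bash
python3 -c "
from rig import arm
print(arm.job_done())"
```

```text
the job is handed in; nothing more can be done
None
```

I handed the job in with one finger holding the loaded dock's key down at its stop (10.7 N) and the ejected cell resting still in the chute against the other finger; the hand-in returned no verdict.

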